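# Pack a food-parcel tray with cartons standing like books

## Task

Pack the wooden tray for a food parcel, in this order: first set its stiff-hinged end board upright, let go and see for a good second that it stays; then stand the large flat carton upright on its narrow end, flat side close against that board, then the small carton standing the same way close beside the large one, and last stand the tall tin that is by itself (not one of the row at the back) close beside the small carton to end the row. Set things down gently, leave the board upright and the other things on the table where they are.

Things in the scene. Friction and masses are not known exactly. Their poses are not given: they have to be found in the camera images.
- tray: open plywood tray fixed to the table, 116 mm (its x) by 173 mm (its y), floor 10 mm thick, walls 30 mm high (from the table) and 8 mm thick on both long sides and at the +y end; inside 100 mm wide (its y-walls run at x = +-50 mm) and free from y = -85 mm to y = +80 mm. The end at -y has no wall but the hinged board. Origin under its middle on the table; the row of goods runs along its y; z up.
- tray_floor (a point): point on the top face of the tray's floor, straight above the tray's origin; same axes as the tray.
- board (a joint): hinge of the tray's end board, rad: 0 = upright, positive = top leaning outward, away from the tray (its -y); range -0.5 to 1.2. A stiff friction hinge (about 0.3 N m, no spring, no stop near 0): the board stays where it is left.
- board_top (a point): middle of the top edge of the plywood end board, which is 60 mm wide (its x), 10 mm thick (its y) and 110 mm tall (its z, from hinge to top edge). Axes turn with the board: z from the hinge to the top edge, y along its thickness towards the tray's inside.
- board_hinge (a point): point on the hinge axis (along x), 110 mm below board_top along the board's z, in the middle of its thickness; at tray x 0, y -90, z 12 mm. The upright board's inner face is at tray y = -85 mm.
- large_carton_center (a point): centre of the large closed cardboard carton, 62 mm (its x) by 140 mm (its y) by 36 mm (its z), about 0.35 kg, rigid; starts lying flat with z up. Either narrow end may be up in the tray.
- small_carton_center (a point): centre of the small closed cardboard carton, 60 mm (its x) by 105 mm (its y) by 28 mm (its z), about 0.2 kg, rigid; starts lying flat with z up. Either narrow end may be up in the tray.
- tin_center (a point): centre of the tall steel tin with a paper label, 60 mm diameter, 105 mm high (axis z), about 0.35 kg; starts upright, alone, left of the cartons (+y); the six tins in a row at the far edge of the table are fixed stock.
- mate_cup: bystander: round wooden drinking gourd with metal rim and straw, 76 mm across, 80 mm high body, 138 mm to the tip of the straw; origin under its middle.
- travel_cup: bystander: white cup with blue lid, 68 mm across, 140 mm high; origin under its middle.
- jar: bystander: amber glass jar, 66 mm across, 90 mm high; origin under its middle.
- wide_tin: bystander: low wide tin, 86 mm across, 50 mm high; origin under its middle.
- notebook: bystander: closed blue notebook, 100 by 150 by 14 mm; origin under its middle.
- wooden_spoon: bystander: wooden spoon, 200 mm long along its x, lying flat; origin under its middle.
There are look-alikes about, which are no part of the job. Leave any green look-alike of the part that bears large_carton_center alone.

How it is judged (in metres and radians):
On the way, in this order (a step that is already met when the one before it is completed fails the run):
1. the end board is upright and stays so, untouched, for a second (value of joint board between -0.1 and 0.1 rad and contact force between each of the arm, the fingers and board below 0.1 N), for 1 s.
2. the large carton stands on its narrow end in the tray, close against the board, let go (angle between the y axis of large_carton_center and the z axis of tray, either way round below 0.08 rad and angle between the z axis of large_carton_center and the y axis of tray, either way round below 0.2 rad and z of large_carton_center in the frame of tray_floor between 0.066 and 0.075 m and x of large_carton_center in the frame of tray_floor between -0.024 and 0.024 m and y of large_carton_center in the frame of tray_floor between -0.075 and -0.05 m and contact force between the fingers and large_carton below 0.1 N and linear speed of large_carton below 0.02 m/s and angular speed of large_carton below 0.1 rad/s), for 0.3 s.
3. the small carton stands on its narrow end close beside the large one, let go (angle between the y axis of small_carton_center and the z axis of tray, either way round below 0.08 rad and angle between the z axis of small_carton_center and the y axis of tray, either way round below 0.2 rad and z of small_carton_center in the frame of tray_floor between 0.0485 and 0.0575 m and x of small_carton_center in the frame of tray_floor between -0.024 and 0.024 m and y of small_carton_center in the frame of tray_floor between -0.045 and 0 m and horizontal distance between small_carton_center and large_carton_center below 0.052 m and contact force between the fingers and small_carton below 0.1 N and linear speed of small_carton below 0.02 m/s and angular speed of small_carton below 0.1 rad/s), for 0.3 s.
4. the tin stands in the tray close beside the small carton, let go (angle between the z axis of tin_center and the z axis of tray, either way round below 0.08 rad and z of tin_center in the frame of tray_floor between 0.048 and 0.058 m and x of tin_center in the frame of tray_floor between -0.024 and 0.024 m and y of tin_center in the frame of tray_floor between -0.005 and 0.06 m and horizontal distance between tin_center and small_carton_center below 0.064 m and contact force between the fingers and tin below 0.1 N and linear speed of tin below 0.02 m/s and angular speed of tin below 0.1 rad/s), for 0.3 s.
At the end, for the whole second after the job is handed in: Board upright within 0.10 rad; both cartons on a narrow end on the tray floor, upright within 0.08 rad, flat sides along the row: large within 17 mm of the board, small within 52 mm of it (centres); tin upright within 64 mm of the small carton (centres); all released, at rest (all of step 2 and all of step 3 and all of step 4 and value of joint board between -0.1 and 0.1 rad); the robot touches nothing.
It fails at once if a bystander is pushed away (over 30 mm) (distance of any of mate_cup, travel_cup, jar, wide_tin, notebook, wooden_spoon from where it was at the start of the episode above 0.03 m).
It fails at once if a bystander is tipped over (angle between any of mate_cup, travel_cup, jar, wide_tin, notebook, wooden_spoon's own z axis and vertical above 0.5 rad).
It fails at once if a carton or the tin is dropped or slammed into the tray (over 80 N) (contact force between any of large_carton, small_carton, tin and tray above 80 N).
It also fails if it takes over 72 s, if anything falls off the work surface, if the arm or the gripper's body presses on something with over 40 N, if the wrist force passes 120 N, or if a joint passes its speed limit or range.

## Robot

A 6-joint arm with a two-finger parallel gripper is mounted at the origin on the work surface. World frame = base frame: x ahead of the robot, y to its left, z up, the work surface at z = 0. Lengths are in mm, angles in rad, forces in N, time in s.
With the tool pointing down it reaches from about 275 to 875 mm from the base axis. Payload 12.5 kg.
Tool frame: the origin (TCP) lies at the very end of the fingers, on their centre line; the grasp point (between the pads) lies 19 mm behind it; z points along the fingers, y is the direction in which the jaws open and shut (so a half turn about z gives the same grasp; the last joint's range is limited). The gripper opens to 85 mm and grips with 20 to 120 N. Pads are 22 mm wide; open, the fingers measure 114 mm over their backs; the gripper's body (76 mm by 85 mm) begins 54 mm behind the grasp point. The pads swing forward as they close: fully open they stand 13 mm farther back than shut.
Start: joints at [1.086, 0.351, 1.652, -0, 1.139, -0.085], TCP at [214.047, 506.625, 231.29] pointing down, gripper open.
Joint ranges: [-2.75, 2.75], [-0.79, 2.1], [0.01, 2.65], [-1.57, 4.71], [0.07, 3.14], [-2.87, 2.87]. Speed limits (rad/s): [2.22, 2.22, 2.79, 3.14, 3.14, 3.14].

## Interface

Orientations are given as a 3x3 rotation matrix whose columns are the frame's x, y, z axes.
In Python, from bench import env gives the robot as it stands. Calls block until the motion is done:
- env.move_pose(position, orientation): joint-space move of the TCP to a pose.
- env.servo_line(position, orientation=None, vel=150, force_limit=None): straight line of the TCP; orientation=None keeps the orientation; vel is the mean speed in mm/s. With force_limit (N) it stops when the force on the tool has changed by that much, and returns True; else False.
- env.move_j(angles): joint-space move.
- env.gripper_to(opening, force=None): finger opening in mm; force is the grip in N (None keeps the last); returns when the fingers have stopped.
- env.sleep(seconds).
- env.inverse_kinematics(position, orientation): joint angles nearest the present ones, or None.
- env.sense(): the state.
- env.read_camera(name): name is "side" or "top"; returns (picture, depth): 400x640x3 uint8, blue, green, red; 400x640 float32, mm along the optical axis (not along the pixel's ray), 0 where there is no reading.
- env.get_calibration(name): a dict with "intrinsics" (3x3 intrinsics, pixels), "k1" (the pictures are not rectified: a ray, as slopes to the right and down, at radius r is drawn at 1 + k1 r^2 times it, then the intrinsics apply), "rvec" (rotation vector, rad) and "tvec" (3), from world to camera coordinates, as OpenCV has them. Camera axes: x right, y down, z forward; pixel columns grow to the right and rows downward; lengths in mm; the calibration is good to about 2 mm. A picture is of the moment at which its call begins. get_calibration takes no time and is no camera call.
A pose or a line that the arm cannot do raises env.IKError and nothing moves.
- env.finish_job(): hands the job in, once; it reports no verdict.
The state is a dict: "time_s": time; "q": joint angles; "dq": joint speeds; "tau": joint torques, N m; "position": TCP position; "tcp_rot": TCP orientation; "contact_force": force on the tool from outside, world axes, zero at the start; "ft_torque": the same for the moment, N m; "finger_gap": finger opening in mm.
Only numpy, scipy, OpenCV 4.12 (cv2) and the standard library are available. Lean on these libraries where they do the work, as an engineer would, in place of code of your own. Each camera call takes 0.05 s, during which the arm holds its last target. There are 200 camera calls.

## Working session

There is one attempt and no reset: what is moved stays moved. The work goes in short steps, each a Python script; the robot and the scene stay as the last script left them, time stands still between calls to the robot, and variables do not carry over. Pictures are saved under pics/ and viewed, about 8 in all and at most 12, crops included, and the job is handed in when it is done.

```bash
ls; mkdir -p pics
cat > h.py <<'E'
import numpy as np, cv2
from bench import env
def cal(n):
    c=env.get_calibration(n); K=np.array(c["intrinsics"],float); R=cv2.Rodrigues(np.array(c["rvec"],float))[0]; t=np.array(c["tvec"],float).ravel()
    return K,float(c["k1"]),R,t
def ray(n,u,v):
    K,k1,R,t=cal(n); d=np.array([(u-K[0,2])/K[0,0],(v-K[1,2])/K[1,1]]); s=d.copy()
    for _ in range(20): s=d/(1+k1*(s@s))
    return np.array([s[0],s[1],1.])
def at_depth(n,u,v,z):
    K,k1,R,t=cal(n); return R.T@(ray(n,u,v)*z-t)
def at_z(n,u,v,h):
    K,k1,R,t=cal(n); o=-R.T@t; d=R.T@ray(n,u,v); return o+d*(h-o[2])/d[2]
def cloud(n,dep):
    K,k1,R,t=cal(n); v,u=np.mgrid[:400,:640]
    d=np.stack([(u-K[0,2])/K[0,0],(v-K[1,2])/K[1,1]],-1); s=d.copy()
    for _ in range(20): s=d/(1+k1*(s**2).sum(-1,keepdims=True))
    p=np.dstack([s,np.ones((400,640))])*dep[...,None]
    return (p-t)@R
def proj(n,P):
    K,k1,R,t=cal(n); c=R@np.array(P,float)+t; s=c[:2]/c[2]; s=s*(1+k1*(s@s)); return K[0,0]*s[0]+K[0,2],K[1,1]*s[1]+K[1,2]
E
cat > /tmp/a.py <<'E'
import sys; sys.path.insert(0,'.')
from h import *
for n in("side","top"):
    im,d=env.read_camera(n); cv2.imwrite(f"pics/{n}0.png",cv2.resize(im,(800,500),interpolation=cv2.INTER_CUBIC)); np.savez(f"{n}0.npz",im=im,d=d)
    K,k,R,t=cal(n); print(n,K.tolist(),k,(-R.T@t).round(),R.round(2).tolist(),(d==0).mean())
print(env.sense())
E
python3 /tmp/a.py
```

```text
pics
side [[419.7038210584208, 0.0, 320.36650323558183], [0.0, 419.7038210584208, 193.6050041959013], [0.0, 0.0, 1.0]] -0.08247005069115784 [ 191. -918.  783.] [[0.93, -0.38, -0.02], [-0.23, -0.52, -0.82], [0.3, 0.77, -0.57]] 0.00397265625
top [[443.2435606321945, 0.0, 317.4454640424511], [0.0, 443.2435606321945, 200.00137300078194], [0.0, 0.0, 1.0]] -0.07771842240953862 [ 406.    9. 1522.] [[-0.0, -1.0, -0.01], [-1.0, 0.0, -0.1], [0.1, 0.01, -1.0]] 0.004140625
{'time_s': 0.1, 'q': array([ 1.08640866e+00,  3.51147619e-01,  1.65233495e+00, -4.70549235e-05,
        1.13909309e+00, -8.45864525e-02]), 'dq': array([-0.00082902, -0.00054951, -0.00095484, -0.00028305, -0.00113178,
       -0.00029536]), 'tau': array([ 9.95387672e-04, -5.06824744e+01, -2.91881651e+01, -7.85463931e-05,
        2.52115729e-03,  4.64796312e-05]), 'position': array([213.92658401, 506.38208959, 230.84083877]), 'tcp_rot': array([[-9.21146050e-01,  3.89216879e-01, -4.19930895e-04],
       [ 3.89217103e-01,  9.21145621e-01, -8.89821244e-04],
       [ 4.04840572e-05, -9.83099611e-04, -9.99999516e-01]]), 'contact_force': array([ 0.8809073 , -0.75002091, -0.69230079]), 'ft_torque': array([-0.00532134, -0.036921  ,  0.02837484]), 'finger_gap': 85.3786510230253}
```

View pics/top0.png

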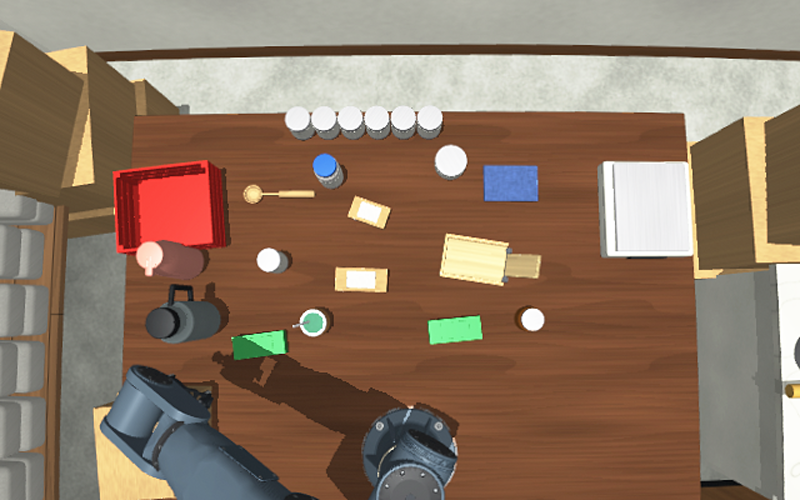

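View pics/side0.png

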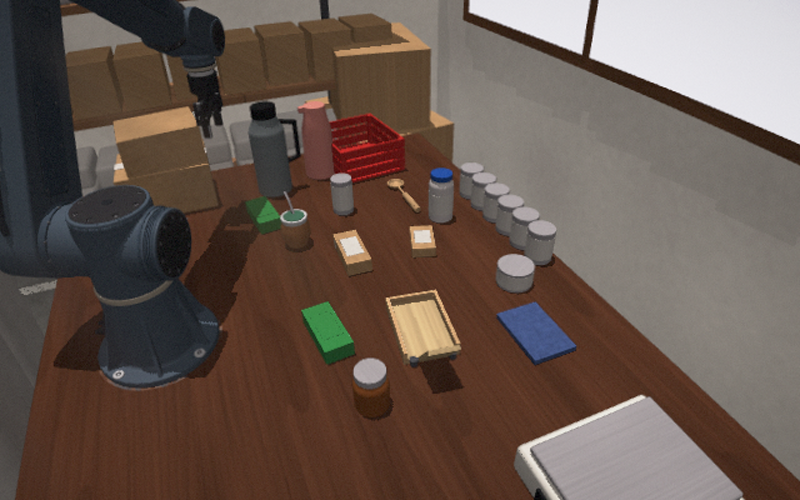

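The top view (800x500 px) shows the tray at (475,260) with its board leaning out at (523,265). Carton candidates:
- **Brown carton (361,279):** the larger brown one, so the large carton.
- **Brown carton (369,212):** the smaller one, so the small carton.
- **Green cartons (260,345) and (455,329):** look-alikes, not to be touched.

Tin candidates:
- **Tin (270,260):** stands alone at +y, so it is the one meant.
- **Row at y≈122:** fixed stock.
- **White lid (532,320):** the jar.
- **Tin (451,161):** the wide tin.

I'll confirm in an enlarged crop.

```bash
cat > /tmp/a.py <<'E'
import sys; sys.path.insert(0,'.')
from h import *
f=np.load('top0.npz'); im,d=f['im'],f['d']
c=im[140:280,190:450]; cv2.imwrite('pics/crop1.png',cv2.resize(c,None,fx=3,fy=3,interpolation=cv2.INTER_CUBIC))
P=cloud('top',d)
def rect(name,u0,u1,v0,v1,z0,z1):
    p=P[v0:v1,u0:u1].reshape(-1,3); p=p[(p[:,2]>z0)&(p[:,2]<z1)]
    r=cv2.minAreaRect(p[:,:2].astype(np.float32)); print(name,len(p),r,p.mean(0).round(1),'z',np.percentile(p[:,2],[5,50,95]).round(1))
rect('large',262,316,208,240,25,60)
rect('small',272,318,152,188,18,50)
rect('tin',200,236,192,224,95,120)
rect('tray',345,412,180,235,22,36)
rect('board',402,440,195,228,38,130)
p=P[206:220,396:440]; 
for u in range(398,440,3): print(u,P[212,u].round(1))
E
python3 /tmp/a.py
```

```text
large 776 ((473.1185302734375, 125.51455688476562), (140.3229217529297, 62.029991149902344), 87.66041564941406) [472.9 125.1  36. ] z [30.4 35.9 41.5]
small 550 ((654.0992431640625, 104.95626831054688), (105.68379974365234, 61.33361053466797), 70.09835815429688) [653.3 104.6  27.7] z [21.9 27.9 33.1]
tin 258 ((518.9517822265625, 360.00653076171875), (56.470726013183594, 56.12879180908203), 70.3474349975586) [519.5 359.5 104.5] z [ 99.6 104.5 109.7]
tray 383 ((523.6099243164062, -190.79847717285156), (195.50790405273438, 113.37820434570312), 80.97142028808594) [ 524.7 -183.6   29.6] z [24.1 29.6 34.8]
board 374 ((506.36785888671875, -309.8572998046875), (60.14127731323242, 61.1316032409668), 80.63155364990234) [ 505.7 -311.4   73.5] z [ 42.   75.  100.9]
398 [ 510.3 -247.8    6.3]
401 [ 510.2 -257.9    7.5]
404 [ 509.2 -265.7   21. ]
407 [ 509.  -275.4   23.9]
410 [ 507.8 -282.3   40.4]
413 [ 507.6 -291.9   42.8]
416 [ 506.7 -299.3   55.8]
419 [ 506.4 -308.4   60. ]
422 [ 504.9 -313.8   80.4]
425 [ 504.3 -321.6   89.3]
428 [ 503.4 -328.6  100.9]
431 [ 503.7 -339.3   97. ]
434 [ 5.103e+02 -3.735e+02 -1.000e-01]
437 [ 510.1 -383.2    2.4]
```

View pics/crop1.png

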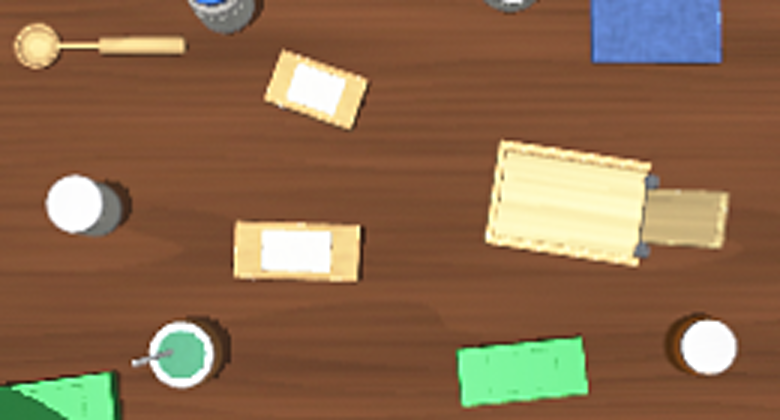

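The crop confirms it: brown large carton (297,251), small carton (316,90), the lone tin (78,205), tray corners at (499,141), (651,162), (637,266) and (486,243), and the board out to (728,220). Next I compute the tray pose and scan the IK for tilted grasps.

```bash
cat > /tmp/a.py <<'E'
import sys; sys.path.insert(0,'.')
from h import *
f=np.load('top0.npz'); d=f['d']
c=[at_z('top',190+(x+.5)/3-.5,140+(y+.5)/3-.5,30)[:2] for x,y in [(499,141),(651,162),(637,266),(486,243)]]
c=np.array(c); print(c.round(1))
yd=(c[0]+c[3]-c[1]-c[2]); L=np.linalg.norm(yd)/2; print('len',L,'wid',np.linalg.norm(c[0]-c[3]),np.linalg.norm(c[1]-c[2]),'yaw',np.arctan2(-yd[0],yd[1]),'ctr',c.mean(0))
xd=(c[0]+c[1]-c[2]-c[3]); print('yaw2',np.arctan2(xd[1],xd[0]))
P=cloud('top',d)
p=P[195:228,402:440].reshape(-1,3); p=p[(p[:,2]>38)&(p[:,2]<120)]
m=np.median(p,0); u,s,v=np.linalg.svd(p-p.mean(0)); print('board normal',v[2],p.mean(0))
E
python3 /tmp/a.py
cat >> h.py <<'E'
def mat(zv,yv):
    z=np.array(zv,float); z/=np.linalg.norm(z); y=np.array(yv,float); y-=z*(y@z); y/=np.linalg.norm(y)
    return np.column_stack([np.cross(y,z),y,z])
T0=np.array([528.,-183.]); YAW=-0.14
def R2(a): return np.array([[np.cos(a),-np.sin(a)],[np.sin(a),np.cos(a)]])
def tw(x,y,z):  # tray -> world
    return np.r_[T0+R2(YAW)@[x,y],z]
def tdir(x,y,z): return np.r_[R2(YAW)@[x,y],z]
E
cat > /tmp/b.py <<'E'
import sys; sys.path.insert(0,'.')
from h import *
def t(name,p,R):
    for s in(1,-1):
        Q=R@np.diag([s,s,1.]); q=env.inverse_kinematics(list(p),Q); print(name,s,None if q is None else np.round(q,2))
t('board',tw(0,-90,85),mat([0,0,-1],tdir(0,1,0)))
for a in (30,45,60):
    r=np.radians(a); C,S=np.cos(r),np.sin(r)
    e=np.array([.041,.999,0]); 
    t(f'gL{a}',np.array([473,125,20])-50*e,mat(S*e+[0,0,-C],[.999,-.041,0]))
    e=np.array([.34,.94,0])
    t(f'gS{a}',np.array([654,105,18])-35*e,mat(S*e+[0,0,-C],[.94,-.34,0]))
    ty=tdir(0,1,0)
    t(f'pL{a}',tw(0,-64,120),mat(-C*ty+[0,0,-S],tdir(1,0,0)))
E
python3 /tmp/b.py
```

```text
[[ 595.1 -102.8]
 [ 570.8 -274.4]
 [ 453.6 -256.3]
 [ 479.9  -87.1]]
len 172.2391785672126 wid 116.29635674589623 118.62355516279172 yaw -0.14766488913257178 ctr [ 524.85909006 -180.14054369]
yaw2 -0.14455519564729286
board normal [0.12281781 0.78701738 0.60458203] [ 505.7070902  -311.37799327   73.51975511]
board 1 [-0.57  0.59  1.68 -0.    0.87 -2.  ]
board -1 [-0.57  0.59  1.68 -0.    0.87  1.15]
gL30 1 [-0.22  0.63  2.    0.78  0.78 -0.82]
gL30 -1 [-0.22  0.63  2.    0.78  0.78  2.32]
gS30 1 [-0.17  0.78  1.65  0.78  0.77 -0.41]
gS30 -1 [-0.17  0.78  1.65  0.78  0.77  2.74]
pL30 1 [-0.12  0.71  1.78 -1.22  1.17  0.86]
pL30 -1 [-0.12  0.71  1.78 -1.22  1.17 -2.28]
gL45 1 [-0.34  0.73  1.97  0.95  0.98 -1.06]
gL45 -1 [-0.34  0.73  1.97  0.95  0.98  2.08]
gS45 1 [-0.26  0.84  1.68  1.1   0.91 -0.74]
gS45 -1 [-0.26  0.84  1.68  1.1   0.91  2.4 ]
pL45 1 [-0.2   0.61  1.79 -1.    0.99  0.63]
pL45 -1 [-0.2   0.61  1.79 -1.    0.99 -2.51]
gL60 1 [-0.42  0.86  1.92  1.04  1.21 -1.21]
gL60 -1 [-0.42  0.86  1.92  1.04  1.21  1.93]
gS60 1 [-0.33  0.94  1.67  1.3   1.12 -0.97]
gS60 -1 [-0.33  0.94  1.67  1.3   1.12  2.17]
pL60 1 [-0.3   0.55  1.77 -0.7   0.87  0.32]
pL60 -1 [-0.3   0.55  1.77 -0.7   0.87 -2.82]
```

```bash
sed -i 's/^T0=.*/T0=np.array([525.,-180.5]); YAW=-0.146/' h.py
cat > /tmp/a.py <<'E'
import sys; sys.path.insert(0,'.')
from h import *
R=mat([0,0,-1],tdir(0,-1,0))
env.move_pose(tw(0,-138,190),R)
env.servo_line(tw(0,-138,82),vel=120)
env.servo_line(tw(0,-90,85),vel=60)
env.gripper_to(0,force=20)
s=env.sense(); print(s['time_s'],s['finger_gap'],s['contact_force'],s['position'],tw(0,-90,85))
env.gripper_to(50); env.servo_line(tw(0,-90,200),vel=150)
env.sleep(1.1)
e=np.array([.041,.999,0]); r=np.radians(45); 
env.move_pose(np.array([473,125,130])-130*e,mat([*(np.sin(r)*e[:2]),-np.cos(r)],[.999,-.041,0]))
for n in("side","top"):
    im,d=env.read_camera(n); np.savez(f"{n}1.npz",im=im,d=d)
    if n=="side": cv2.imwrite("pics/side1.png",cv2.resize(im[130:330,180:500],(800,500),interpolation=cv2.INTER_CUBIC))
    P=cloud(n,d).reshape(-1,3); L=(P[:,:2]-T0)@R2(YAW)
    k=(abs(L[:,0])<25)&(L[:,1]>-125)&(L[:,1]<-60)&(P[:,2]>35)&(P[:,2]<130)
    L=np.c_[L,P[:,2]][k]
    for z0 in range(35,130,15):
        q=L[(L[:,2]>=z0)&(L[:,2]<z0+15)]
        if len(q): print(n,z0,len(q),np.percentile(q[:,1],[10,50,90]).round(1))
print(env.sense()['time_s'])
E
python3 /tmp/a.py
```

```text
5.3833 85.15616223672312 [-38.86032953 -30.88022616  66.85734269] [ 512.54198039 -277.17168186   92.94298154] [ 511.90663231 -269.54248268   85.        ]
side 35 49 [-109.3 -106.8 -104.6]
side 50 50 [-114.9 -112.9 -111.1]
side 65 51 [-121.3 -118.5 -116.1]
side 80 34 [-124.8 -123.2 -121.5]
side 110 1 [-124.8 -124.8 -124.8]
top 35 5 [-102.2  -99.5  -99.2]
top 50 20 [-108.7 -105.1 -102.7]
top 65 36 [-113.7 -110.9 -107.1]
top 80 44 [-120.2 -117.3 -113.9]
top 95 33 [-124.5 -123.  -120.3]
top 110 7 [-124.9 -124.8 -124. ]
9.5083
```

View pics/side1.png

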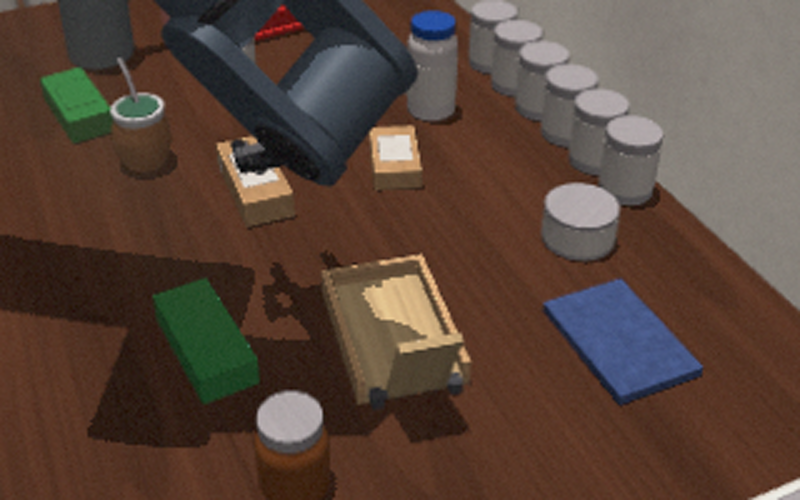

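The picture shows the board now leaning out only about 0.3 rad, top at (425,345), and everything else untouched. The grip jammed with a gap of 85 and about 80 N on the tool, so the fingers did not close. I'll now push the board from outside with closed fingers and a force guard.

```bash
cat >> h.py <<'E'
def board(names=("side","top")):
    out=[]
    for n in names:
        im,d=env.read_camera(n)
        P=cloud(n,d).reshape(-1,3); L=np.c_[(P[:,:2]-T0)@R2(YAW),P[:,2]]
        k=(abs(L[:,0])<24)&(L[:,1]>-150)&(L[:,1]<-70)&(P[:,2]>(40 if n=="side" else 100))&(P[:,2]<135); q=L[k]
        if n=="side": a=np.polyfit(q[:,2],q[:,1],1); out.append((n,len(q),'lean',-a[0],'y@70',np.polyval(a,70)))
        else: out.append((n,len(q),'top',np.median(q,0)))
    return out
E
cat > /tmp/a.py <<'E'
import sys; sys.path.insert(0,'.')
from h import *
R=mat([0,0,-1],tdir(1,0,0))
env.gripper_to(0,force=20); print('gap',env.sense()['finger_gap'])
env.move_pose(tw(0,-165,200),R)
env.servo_line(tw(0,-165,92),vel=150); f0=env.sense()['contact_force']; print(f0)
for y in (-140,-125,-115,-106):
    h=env.servo_line(tw(0,y,92),vel=50,force_limit=20); s=env.sense(); print(y,h,(s['contact_force']-f0).round(1),s['position'].round(1),tw(0,y,92).round(1))
    if h: break
env.servo_line(s['position']+tdir(0,-60,0),vel=150)
print(board(),env.sense()['time_s'])
E
python3 /tmp/a.py
```

```text
gap -0.10916470832281795
[ 0.20503661 -0.09767318  0.2456366 ]
-140 False [ 0.4  0.6 -0.8] [ 504.6 -318.7   91.9] [ 504.6 -319.    92. ]
-125 False [ 0.1 -0.3 -0.4] [ 506.7 -303.6   91.8] [ 506.8 -304.2   92. ]
-115 False [-1.  -0.4  0.1] [ 508.2 -293.7   91.9] [ 508.3 -294.3   92. ]
-106 False [-0.6 -0.1 -0.8] [ 509.5 -284.8   91.9] [ 509.6 -285.4   92. ]
[('side', 98, 'lean', np.float64(0.004855856857790541), 'y@70', np.float64(-94.25140702406598)), ('top', 67, 'top', array([ -0.69494318, -89.55381733, 121.30229253]))] 14.6083
```

Board is upright: lean 0.005 rad, top at tray y -89.6. Next I wait, re-check it, and pick up the large carton.

```bash
cat >> h.py <<'E'
TILT=np.radians(45)
def setup(C,ang,s,target):
    """C carton centre (world), ang long-axis angle, s grip offset along e, target (tray x,y,z) of centre -> grasp and place poses"""
    e=np.array([np.cos(ang),np.sin(ang),0]); Z=np.array([0,0,1.]); d=e*np.sin(TILT)-Z*np.cos(TILT)
    Rg=mat(d,np.cross(e,Z)); G=np.array([C[0],C[1],0])+s*e; TCP=G+19*np.sin(TILT)*e; TCP[2]=11.5
    B0=np.column_stack([e,Z,np.cross(e,Z)]); B1=np.column_stack([-Z,tdir(0,1,0),tdir(1,0,0)]); M=B1@B0.T
    return Rg,TCP,M@Rg,tw(*target)+M@(TCP-np.array(C))
E
cat > /tmp/a.py <<'E'
import sys; sys.path.insert(0,'.')
from h import *
env.sleep(1.1); print(board(("top",)))
C=[473.1,125.3,18]; Rg,tg,Rp,tp=setup(C,np.radians(87.66),-45,(0,-63,80))
env.gripper_to(78)
up=np.array([0,0,1.])
env.move_pose(tg+up*110,Rg)
env.servo_line(tg+up*3,vel=150); h=env.servo_line(tg,vel=30,force_limit=10)
env.gripper_to(40,force=70); s=env.sense(); print(h,s['finger_gap'],(s['position']-tg).round(1),s['contact_force'])
env.servo_line(tg+up*200,vel=200)
print(env.sense()['finger_gap'],env.sense()['contact_force'])
env.move_pose(tp+up*120,Rp)
env.servo_line(tp+up*45,vel=100)
s=env.sense(); print(s['finger_gap'],(s['position']-tp).round(1),s['contact_force'],s['time_s'])
for n in("side","top"):
    im,d=env.read_camera(n); np.savez(f"{n}2.npz",im=im,d=d)
    if n=="side": cv2.imwrite("pics/side2.png",cv2.resize(im[130:330,180:500],(800,500),interpolation=cv2.INTER_CUBIC))
    P=cloud(n,d).reshape(-1,3); L=np.c_[(P[:,:2]-T0)@R2(YAW),P[:,2]]
    k=(abs(L[:,0])<70)&(L[:,1]>-82)&(L[:,1]<-20)&(P[:,2]>57)&(P[:,2]<210); q=L[k]
    for z0 in range(40,210,20):
        w=q[(q[:,2]>=z0)&(q[:,2]<z0+20)]
        if len(w): print(n,z0,len(w),np.percentile(w[:,0],[2,50,98]).round(1),np.percentile(w[:,1],[5,50,95]).round(1))
E
python3 /tmp/a.py
```

```text
[('top', 64, 'top', array([ -0.31362844, -90.46208382, 121.52619959]))]
False 61.21641905214394 [ 0.1 -0.   0.7] [-2.56701468 -3.08380329  7.77721773]
61.13998173718744 [ 0.27677715 -0.54185834 -2.53134521]
61.21426661517485 [ 0.3 -0.1 45.6] [-0.64732568  1.41353165 -2.90318768] 23.025
side 40 2 [-32.2 -32.2 -32.2] [-60.1 -55.8 -51.6]
side 60 26 [-32.7 -32.  -31.3] [-80.1 -67.7 -48.5]
side 80 30 [-32.2 -31.5 -30.2] [-80.6 -65.5 -49.5]
side 100 37 [-31.7 -30.9  20.2] [-81.2 -69.1 -46.7]
side 120 115 [-31.3  -6.5  27.9] [-81.9 -80.9 -56.6]
side 140 126 [-30.8 -10.3  27.1] [-81.8 -80.7 -63.6]
side 160 179 [-43.2 -14.1  43.7] [-81.9 -80.  -57.1]
side 180 513 [-54.1  -2.8  45.1] [-81.6 -59.1 -34.4]
side 200 153 [-59.5  25.3  61.2] [-45.  -37.9 -31.6]
top 80 6 [ 3.5 17.3 27.7] [-48.6 -48.1 -47.5]
top 100 12 [-23.   10.8  26. ] [-63.7 -48.2 -47. ]
top 120 12 [-23.2  10.   27.1] [-63.6 -48.1 -47.3]
top 140 16 [-14.1   8.5  28.1] [-48.9 -48.2 -47.4]
top 160 43 [-39.3  -3.   43.4] [-73.8 -49.5 -47.7]
top 180 303 [-40.7   1.6  51. ] [-79.9 -60.  -27.7]
top 200 72 [-56.1  29.8  61.3] [-45.2 -38.5 -24.4]
```

View pics/side2.png

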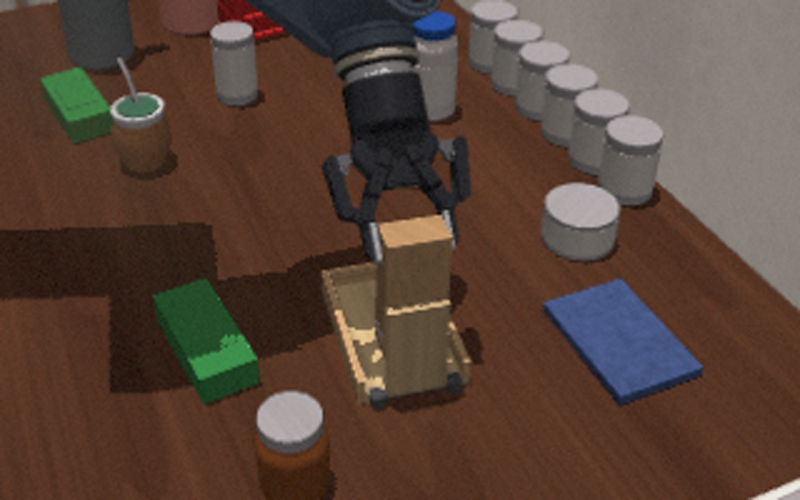

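The carton (415,300) hangs upright in front of the board (425,350), about 4 mm from it. I'll shift it 3 mm inward, lower it gently and release.

```bash
cat >> h.py <<'E'
def lower_release(tp,R,open_to,back):
    up=np.array([0,0,1.])
    env.servo_line(tp+up*8,vel=80); h=env.servo_line(tp-up*4,vel=15,force_limit=5); s=env.sense()
    print('down',h,(s['position']-tp).round(1),s['contact_force'].round(1))
    env.gripper_to(open_to); env.sleep(.2)
    p=env.sense()['position']; env.servo_line(p+np.array(back),vel=80); print('t',env.sense()['time_s'])
def region(tag,ylo,yhi,zlo,zhi,crop=True):
    for n in("side","top"):
        im,d=env.read_camera(n); np.savez(f"{n}{tag}.npz",im=im,d=d)
        if n=="side" and crop: cv2.imwrite(f"pics/side{tag}.png",cv2.resize(im[130:330,180:500],(800,500),interpolation=cv2.INTER_CUBIC))
        P=cloud(n,d).reshape(-1,3); L=np.c_[(P[:,:2]-T0)@R2(YAW),P[:,2]]
        q=L[(abs(L[:,0])<60)&(L[:,1]>ylo)&(L[:,1]<yhi)&(P[:,2]>zlo)&(P[:,2]<zhi)]
        for z0 in range(zlo,zhi,20):
            w=q[(q[:,2]>=z0)&(q[:,2]<z0+20)]
            if len(w): print(n,z0,len(w),np.percentile(w[:,0],[3,50,97]).round(1),np.percentile(w[:,1],[3,50,97]).round(1))
E
cat > /tmp/a.py <<'E'
import sys; sys.path.insert(0,'.')
from h import *
C=[473.1,125.3,18]; Rg,tg,Rp,tp=setup(C,np.radians(87.66),-45,(0,-60,80))
lower_release(tp,Rp,76,-120*Rp[:,2])
env.move_pose(env.sense()['position']+[0,200,60],mat([0,.3,-1],[1,0,0]))
region('3',-110,-20,30,170,crop=False); print(board())
E
python3 /tmp/a.py
```

```text
down True [ 0.2 -0.1  4.6] [-0.1  1.3  5.9]
t 26.3167
side 30 236 [-58.1 -11.6  53.9] [-96.3 -92.7 -28.7]
side 50 183 [-33.1  -9.2  25.7] [-96.  -93.7 -52.3]
side 70 182 [-33.   -9.   26.5] [-96.4 -93.7 -48.4]
side 90 194 [-33.4  -9.5  26.6] [-96.5 -93.9 -52.8]
side 110 307 [-33.1  -5.7  25.3] [-95.8 -86.8 -54.5]
side 130 261 [-33.2  -5.1  27.7] [-80.4 -77.4 -46.2]
side 150 197 [-31.7  -2.4  26.4] [-78.7 -61.  -44.3]
top 30 69 [-56.2 -24.   55.3] [-84.7 -49.9 -23.3]
top 50 23 [-31.1 -15.   22.4] [-89.4 -45.  -43.7]
top 70 22 [-31.  -18.6  20.7] [-94.  -45.1 -44. ]
top 90 23 [-31.  -11.4  22.8] [-87.5 -44.5 -43.8]
top 110 91 [-30.8  -4.1  25.8] [-96.6 -88.8 -43.8]
top 130 127 [-30.4  -0.8  26.7] [-80.5 -60.3 -44.6]
top 150 115 [-29.9  -4.1  24.8] [-78.8 -62.2 -46. ]
[('side', 668, 'lean', np.float64(-0.13499879106544685), 'y@70', np.float64(-94.2316925369171)), ('top', 53, 'top', array([  0.14073718, -91.75896139, 121.64512644]))]
```

```bash
cat > /tmp/a.py <<'E'
import sys; sys.path.insert(0,'.')
from h import *
P=cloud('top',np.load('top3.npz')['d']).reshape(-1,3); L=np.c_[(P[:,:2]-T0)@R2(YAW),P[:,2]]
q=L[(abs(L[:,0])<25)&(L[:,1]>-76)&(L[:,1]<-48)&(L[:,2]>130)&(L[:,2]<175)]; print('large top z',np.median(q[:,2]),len(q)); r=cv2.minAreaRect(q[:,:2].astype(np.float32)); print(r)
C=[654.0,104.9,14]; Rg,tg,Rp,tp=setup(C,np.radians(70.1),-29,(0,-24,62.5))
up=np.array([0,0,1.])
env.move_pose(tg+up*110,Rg)
env.servo_line(tg+up*3,vel=150); h=env.servo_line(tg,vel=30,force_limit=10)
env.gripper_to(40,force=70); s=env.sense(); print(h,s['finger_gap'],(s['position']-tg).round(1),s['contact_force'])
env.servo_line(tg+up*200,vel=200)
env.move_pose(tp+up*150+tdir(0,40,0),Rp)
env.servo_line(tp+up*45+tdir(0,40,0),vel=150)
s=env.sense(); print(s['finger_gap'],(s['position']-tp).round(1),s['contact_force'],s['time_s'])
region('4',-38,45,50,175)
E
python3 /tmp/a.py
```

```text
large top z 150.47645378626606 146
((0.12841033935546875, -61.9709587097168), (27.555410385131836, 49.59082794189453), 89.5000228881836)
False 58.70322623887418 [ 0.3 -0.1  0.6] [-1.58197354 -1.70660577  6.09019489]
58.30222491190736 [ 6.2 39.5 45.7] [ 0.26880616  0.5523181  -1.34434254] 33.3417
side 50 21 [-29.2 -28.6 -23.2] [-0.2  3.1 22.3]
side 70 31 [-29.4 -28.4 -22.9] [-0.9  2.6 21.9]
side 90 31 [-29.  -28.3 -22.9] [-0.9  2.3 21.1]
side 110 142 [-28.8  -3.   28.1] [-1.3  1.4 19.8]
side 130 228 [-41.1  -7.7  41.6] [-0.6  2.1 30. ]
side 150 362 [-42.4  -0.4  43.1] [-0.1 19.4 43.1]
side 170 33 [-55.8 -27.6  58.6] [39.  42.9 44.5]
top 50 5 [-8.9 -1.9 17.6] [26.6 27.2 27.3]
top 70 9 [-24.1   2.3  25.4] [ 6.5 27.3 27.6]
top 90 11 [-17.9   7.   25.7] [26.4 27.2 27.7]
top 110 12 [-26.5  -2.5  26.5] [ 3.3 27.1 29.3]
top 130 43 [-37.7   0.7  42.1] [ 9.8 21.  27.7]
top 150 221 [-39.1   1.6  42.9] [ 0.5 17.5 40.4]
top 170 24 [-52.5   1.6  55.6] [37.6 41.3 44.8]
```

View pics/side4.png

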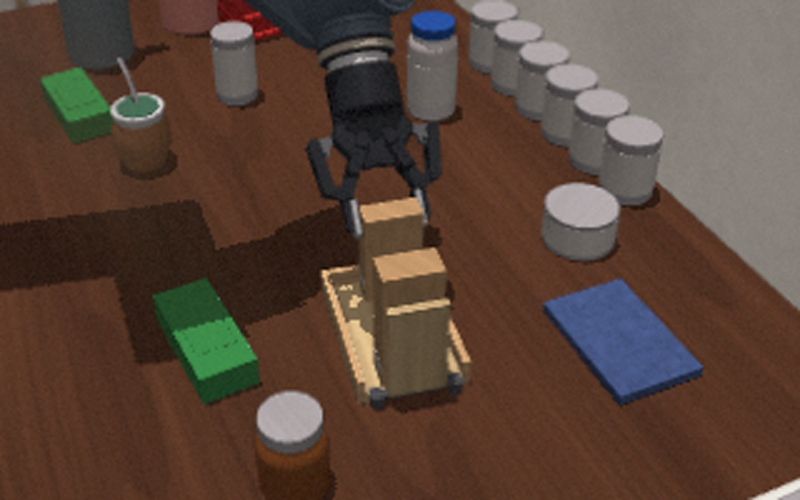

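The large carton (410,320) stands upright against the board, top at z 150. The small one (392,230) hangs upright, centred about 3 mm towards -y of the nominal. I'll lower it with a small correction, release, and then pick up the tin.

```bash
cat > /tmp/a.py <<'E'
import sys; sys.path.insert(0,'.')
from h import *
C=[654.0,104.9,14]; Rg,tg,Rp,tp=setup(C,np.radians(70.1),-29,(0,-22,62.5))
env.servo_line(tp+[0,0,45],vel=80)
lower_release(tp,Rp,72,-110*Rp[:,2])
up=np.array([0,0,1.])
R=mat([0,0,-1],[1,0,0])
T=np.array([519.,359.8,58.])
env.gripper_to(84)
env.move_pose(T+up*130,R)
region('5',-50,20,60,170,crop=True)
print(env.sense()['time_s'])
P=cloud('top',np.load('top5.npz')['d']).reshape(-1,3); L=np.c_[(P[:,:2]-T0)@R2(YAW),P[:,2]]
q=L[(abs(L[:,0])<25)&(L[:,1]>-38)&(L[:,1]<-5)&(L[:,2]>100)&(L[:,2]<135)]; print('small top',np.median(q,0),len(q)); print(cv2.minAreaRect(q[:,:2].astype(np.float32)))
E
python3 /tmp/a.py
```

```text
down True [ 0.1 -0.1  3.3] [ 0.2 -0.3  5.1]
t 37.1583
side 60 16 [-33.2 -29.6 -29. ] [-45.6 -20.9 -10.3]
side 80 21 [-33.  -29.7 -29. ] [-45.2 -22.3 -10.5]
side 100 19 [-33.3 -29.5 -26.8] [-46.7 -21.3  -9.8]
side 120 6 [-33.2 -32.9 -32.3] [-46.6 -45.5 -43.3]
side 140 53 [-32.6  -7.6  26.9] [-49.9 -45.9 -42.4]
top 60 22 [-28.  -13.7  26.4] [-45.3 -11.3  -9.6]
top 80 39 [-29.7  -4.5  24.4] [-45.8 -23.9  -9.6]
top 100 182 [-26.9   0.1  27.5] [-44.7 -25.3 -10.6]
top 120 27 [-27.   -0.7  26.1] [-45.9 -44.7 -16.6]
top 140 39 [-29.9  -2.9  25.3] [-49.7 -46.6 -44.7]
39.275
small top [ -0.37967829 -23.85759125 115.23430307] 143
((0.23531341552734375, -23.913795471191406), (27.364194869995117, 48.97245788574219), 89.25254821777344)
```

View pics/side5.png

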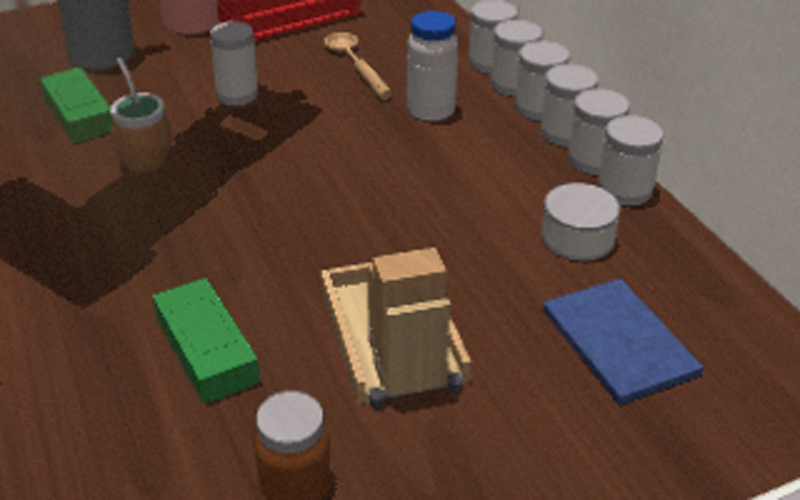

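The small carton (behind the large one) stands at tray y -24, top z 115, and the large one and the board are unchanged. Now the tin, the lone one at (235,63).

```bash
cat > /tmp/a.py <<'E'
import sys; sys.path.insert(0,'.')
from h import *
up=np.array([0,0,1.]); T=np.array([519.,359.8,58.])
h=env.servo_line(T,vel=100,force_limit=15)
env.gripper_to(40,force=50); s=env.sense(); print(h,s['finger_gap'],(s['position']-T).round(1),s['contact_force'])
env.servo_line(T+up*120,vel=200)
R=mat([0,0,-1],tdir(1,0,0)); tp=tw(0,26,68)
env.move_pose(tp+up*110,R); env.servo_line(tp+up*50,vel=120)
s=env.sense(); print(s['finger_gap'],(s['position']-tp).round(1),s['contact_force'],s['time_s'])
region('6',-9,75,55,170)
E
python3 /tmp/a.py
```

```text
False 58.9930059248268 [0.2 0.2 0.7] [-1.08158414 -0.62634674  5.4870803 ]
58.7956589210565 [ 0.5  0.1 50.5] [-0.72296969 -0.98702658 -3.91030726] 44.3417
side 55 12 [-28.4 -27.6 -25. ] [13.3 21.  35. ]
side 75 23 [-29.6 -27.5 -25. ] [12.9 18.5 29.8]
side 95 50 [-29.2 -23.1  26.7] [ 0.1 12.3 29.1]
side 115 164 [-34.2  -5.5  35.1] [-2.6  3.7 20.4]
side 135 225 [-41.4  -6.4  42.2] [-2.7  8.9 22.7]
side 155 354 [-37.9   2.5  37.2] [-1.2 16.7 47.1]
```

View pics/side6.png

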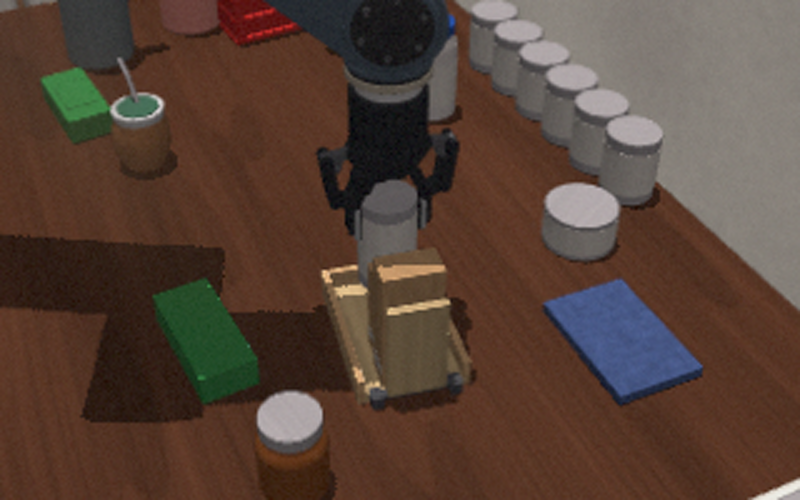

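The tin (390,230) hangs upright over the free end with about 7 mm to the small carton. Lowering it.

```bash
cat > /tmp/a.py <<'E'
import sys; sys.path.insert(0,'.')
from h import *
R=mat([0,0,-1],tdir(1,0,0)); tp=tw(0,24,68)
lower_release(tp,R,74,[0,0,140])
env.move_pose(np.array([420,200,330]),mat([0,0,-1],[1,0,0]))
region('7',-11,75,35,135); print(board(("top",)))
P=cloud('top',np.load('top7.npz')['d']).reshape(-1,3); L=np.c_[(P[:,:2]-T0)@R2(YAW),P[:,2]]
for n,a,b,z in(('large',-79,-46,150),('small',-39,-9,115),('tin',-8,60,115)):
    q=L[(abs(L[:,0])<32)&(L[:,1]>a)&(L[:,1]<b)&(abs(L[:,2]-z)<12)]; print(n,len(q),np.median(q,0).round(1),cv2.minAreaRect(q[:,:2].astype(np.float32)))
E
python3 /tmp/a.py
```

```text
down True [ 0.  -0.   0.6] [-1.3  0.2  6.3]
t 48.0667
side 35 22 [-30.2 -28.5 -25.8] [-8.8 16.8 30.6]
side 55 27 [-30.3 -28.7 -25.8] [-10.4  16.9  28.5]
side 75 27 [-30.2 -28.8 -25.6] [-10.7  17.3  28.6]
side 95 115 [-29.2 -11.5  27.8] [ 0.6 19.6 49.8]
side 115 195 [-26.7  -0.4  24.6] [ 0.5 24.4 50.3]
top 35 20 [-39.5 -18.2  55.1] [-10.6  24.3  62.3]
top 55 19 [-26.7 -13.9   8.3] [-10.6  38.5  54.7]
top 75 24 [-26.4  -9.6  20.7] [-10.9  -9.4  53.9]
top 95 142 [-26.   -3.1  25.6] [-10.5  25.6  52.2]
top 115 140 [-23.1   3.   23.5] [-2.6 23.8 49.6]
[('top', 53, 'top', array([  0.47587566, -91.77102292, 120.86749815]))]
large 202 [ -1.5 -62.6 150.3] ((-1.2622203826904297, -62.26383590698242), (59.81388854980469, 32.41847229003906), 1.0096557140350342)
small 166 [  0.7 -23.7 114.7] ((1.2374248504638672, -24.55081558227539), (56.938140869140625, 28.995532989501953), 0.3495752215385437)
tin 263 [  0.4  25.  115.2] ((0.42608642578125, 25.400527954101562), (56.247230529785156, 55.58180236816406), 53.07289505004883)
```

View pics/side7.png

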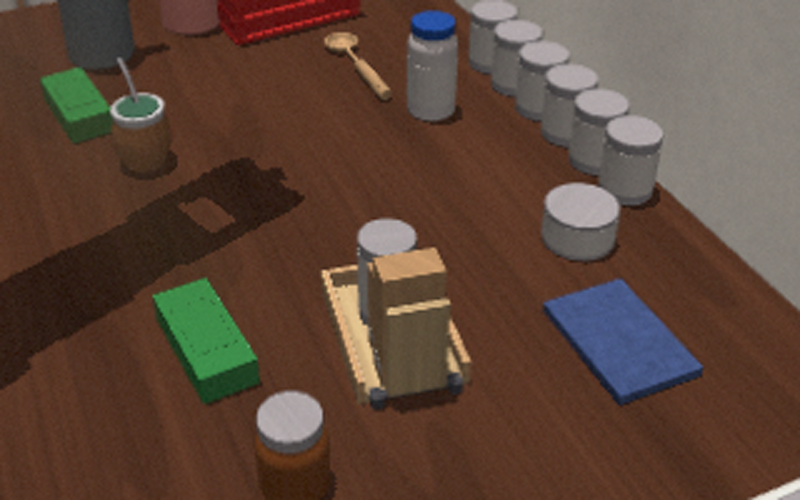

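Everything is in place: the board is upright, the cartons are at y -62.5 and -24, the tin is at 25, and the bystanders haven't moved. Handing in.

```bash
python3 -c "
from bench import env
print(env.finish_job(), env.sense()['time_s'])"
```

```text
the job is handed in; nothing more can be done
the job is handed in; nothing more can be done
```

The tray is packed in the order you asked for and the job is handed in, about 48–50 s into the 72 s allowed. No verdict was reported.

**Last checks (tray frame):**

| Item | Position along row (y) | Height of top (z) | State |
|---|---|---|---|
| Board | top edge at -91.8 mm (upright is -90) | 121 mm | about 0.02 rad outward |
| Large carton | -62.5 mm | 150 mm | standing upright, turned about 1° |
| Small carton | -24 mm | 115 mm | standing upright, 38 mm from the large carton |
| Tin | +25 mm | 115 mm | standing upright, 49 mm from the small carton |

All four are within about 1.5 mm of the tray's centre line. The arm is clear, and the bystanders visible in the last picture look unmoved.

**What went wrong:** my first attempt at the board, dragging it with the open fingers and closing on it, jammed. The fingers did not close, and the tool briefly read about 80 N, cause unknown. That is under the 120 N wrist limit. If the gripper's body rather than a finger was touching, it would be over the 40 N limit; I could not tell which. I then pushed the board upright with closed fingers, and it stayed put for over a second untouched.

**Measurements that disagreed:**
- **Carton heights:** each carton touched the tray floor 3–5 mm earlier than planned, so they probably slipped a little in the grip. Both top heights match cartons standing flat on the floor.
- **Board lean:** one side-camera fit with the large carton in place read -0.13 rad. I ignored it because points from the carton were mixed in; the board-only fit before had read 0.005 rad.

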